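# Build the toy pagoda on the musical box

## Robot

A 6-joint arm with a two-finger parallel gripper is mounted at the origin on the work surface. World frame = base frame: x ahead of the robot, y to its left, z up, the work surface at z = 0. Lengths are in m, angles in rad, forces in N, time in s.
With the tool pointing down it reaches from about 0.35 to 0.975 m from the base axis. Payload 7.1 kg.
Tool frame: the origin (TCP) lies midway between the tips of the shut fingers; the grasp point (between the pads) lies 19 mm behind it; z points along the fingers, y is the line along which they close (so a half turn about z gives the same grasp; the last joint's range is limited). The gripper opens to 88 mm and grips with 3 to 60 N. Pads are 20 mm wide; open, the fingers measure 115 mm over their backs; the gripper's body (75 mm by 178 mm) begins 61 mm behind the grasp point.
Start: joints at [-1.369, 0.423, 1.63, -0, 1.089, -0.019], TCP at [0.137, -0.61, 0.223] pointing down, gripper open.
Joint ranges: [-3, 3], [-0.9, 2.11], [0.09, 2.58], [-1.31, 4.45], [0.11, 2.69], [-2.54, 2.54]. Speed limits (rad/s): [2.39, 2.39, 3.01, 3.14, 3.14, 3.14].

## Interface

Orientations are given as a 3x3 rotation matrix whose columns are the frame's x, y, z axes.
In Python, from plant import telemetry, optics, job_done gives the robot as it stands.
- The arm moves only by the tool step_arm, never from a script. Its argument "deltas" is one flat list of numbers, 7 for each row, row after row: the shift along the tool's x, y, z in m, then the turn, a rotation vector about the tool's x, y, z in rad, then the finger opening in m, from 0 to 0.0878. A call has 1 to 10 rows; each row is the pose to reach, as a shift and turn from the pose commanded when the call began, along the tool's axes at that moment; what a row does not reach only later rows make up. A row lasts 1/12 s, in which the tool goes at most 41.7 mm and 7.16 degrees, less where a joint would pass 70% of its speed; a pose out of reach is approached as far as the arm can. A call with a gripper value outside its range is refused whole. The fingers move at their own pace and stop on an object; "force" is the grip in N (left out, the last holds). Time passes only in rows, so rows that repeat a pose let the fingers close. It gives the time, the measured TCP pose, the force, the opening and the grip force at its end, in the units of the state.
- telemetry.get_state(): the state, without advancing time (a new reading comes with each control period).
- optics.snapshot(name): name is "scene" or "top" or "wrist"; returns the picture (400x640x3 uint8, red, green, blue); there is no depth.
- optics.camera_model(name): a dict with "K" (3x3 intrinsics, pixels), "position" and "orientation" of the camera in the world. Camera axes: x right, y down, z forward; pixel columns grow to the right and rows downward; lengths in m; the calibration is good to about 2 mm. The wrist camera is an equidistant fisheye: a pixel r from the principal point sees the ray r / f radians off the axis. A picture is of the moment at which its call begins: read the wrist's pose just before it. camera_model takes no time and is no camera call; for the wrist camera it gives the pose at the moment of the call.
- job_done(): hands the job in; it is judged then, once.
The state is a dict: "clock": time; "joints": joint angles; "joint_velocities": joint speeds; "joint_torque": joint torques, N m; "position": TCP position; "orientation": TCP orientation; "contact_force": force on the tool from outside, world axes, zero at the start; "torque": the same for the moment, N m; "width": opening from 0.0 (shut) to 1.0 (fully open); "gripper_force": force on a finger pad.
Only numpy, scipy, OpenCV 4.12 (cv2) and the standard library are available. Lean on these libraries where they do the work, as an engineer would, in place of code of your own. Each camera call takes 0.05 s, during which the arm holds its last target. There are 200 camera calls.

## Task

Build the wooden pagoda on the round stage of the white musical box: the largest tier first, the middle one on it, then the smallest, and last of all sit the pink rabbit on top. Set each piece down upright and centred on what is below it, without dropping it, with the tiers' sides squared up with the musical box, and let each go before fetching the next. Leave the other toys where they are.

Things in the scene. Friction and masses are not known exactly. Their poses are not given: they have to be found in the camera images.
- large_centre (a point): Centre, half-way up, of the largest loose pale wood pagoda tier, 42 mm tall, 80 g, square (4 sides alike). From its flat underside up: wall block 52x52x24 mm with dark windows, overhanging eave slab 66x66x14 mm, flat deck 50x50x4 mm on which the next piece stands. Grip from above across two opposite eave sides (66 mm), mid-eave 10 mm above this point. z up, x, y square to its sides; any yaw.
- middle_centre (a point): Centre, half-way up, of the middle-sized loose pale wood pagoda tier, 38 mm tall, 55 g, square (4 sides alike). From its flat underside up: wall block 42x42x22 mm with dark windows, overhanging eave slab 56x56x12 mm, flat deck 42x42x4 mm on which the next piece stands. Grip from above across two opposite eave sides (56 mm), mid-eave 9 mm above this point. z up, x, y square to its sides; any yaw.
- small_centre (a point): Centre, half-way up, of the smallest loose pale wood pagoda tier, 36 mm tall, 35 g, square (4 sides alike). From its flat underside up: wall block 32x32x20 mm with dark windows, overhanging eave slab 46x46x12 mm, flat deck 36x36x4 mm on which the next piece stands. Grip from above across two opposite eave sides (46 mm), mid-eave 8 mm above this point. z up, x, y square to its sides; any yaw.
- rabbit_centre (a point): Centre, half-way up (37 mm), of a loose pink hard silicone rabbit sitting upright, 74 mm tall, about 60 g, flat round foot 32 mm across. Body: upright cylinder 36 mm across from 6 to 40 mm above the underside; grip it there from any side, about 28 mm up (9 mm below this point). Above are a round head and two short ears. z up; it faces its own -x.
- stage (a point): Centre of the top face of the round stage (flat disc, 88 mm across, top 50 mm above the bench) on the white plastic musical box. The box is fixed, 125 (x) by 165 (y) by 45 mm high; its middle is 28 mm from here towards this point's +y, with three grey buttons 5 mm high in a row 86 mm from here. z up, x, y square to the box's sides. The box may stand left or right on the bench.
- bowl_centre (a point): Bystander: centre (24 mm up) of a white ceramic bowl, 116 mm across and 48 mm high, filled with wooden beads (part of the bowl), loose. Leave it.
- helicopter_centre (a point): Bystander: point 35 mm above the underside of a green plastic toy helicopter, 155 mm long (nose to its +y), rotor 120 mm across, 69 mm high, loose. Leave it.
- keyring_centre (a point): Bystander: centre of the 40 mm steel ring of a flat keyring with three plastic keys, which reach 60 mm from the ring's centre; 5 mm high, loose, lying amid the pagoda's pieces. Leave it.
- truck_centre (a point): Bystander: centre of a wooden toy truck, 100 mm long (cab to its +y), 52 mm wide, 58 mm high, loose. Leave it.
- drum_centre (a point): Bystander: centre of a small toy drum, 89 mm across and 57 mm high, loose. Leave it.
Not all that is in view belongs to the job. What is shaped like the part that bears small_centre but purple is not meant. What is shaped like the part that bears middle_centre but red is not meant.

How it is judged:
On the way, in this order (a step that is already met when the one before it is completed fails the run):
1. the largest tier stands centred and squared up on the round stage, let go (horizontal distance between large_centre and stage below 0.01 m and z of large_centre in the frame of stage between 0.015 and 0.027 m and angle between large_centre's own z axis and vertical below 0.12 rad and contact force between the fingers and large below 0.05 N and linear speed of large below 0.02 m/s and angular speed of large below 0.2 rad/s and (angle between the x axis of large_centre and the x axis of stage, either way round below 0.22 rad or angle between the x axis of large_centre and the y axis of stage, either way round below 0.22 rad)), for 0.2 s.
2. the middle tier stands centred and squared up on the largest, let go (horizontal distance between middle_centre and large_centre below 0.01 m and z of middle_centre in the frame of large_centre between 0.034 and 0.046 m and angle between middle_centre's own z axis and vertical below 0.12 rad and contact force between the fingers and middle below 0.05 N and linear speed of middle below 0.02 m/s and angular speed of middle below 0.2 rad/s and (angle between the x axis of middle_centre and the x axis of stage, either way round below 0.22 rad or angle between the x axis of middle_centre and the y axis of stage, either way round below 0.22 rad)), for 0.2 s.
3. the smallest tier stands centred and squared up on the middle one, let go (horizontal distance between small_centre and middle_centre below 0.01 m and z of small_centre in the frame of middle_centre between 0.031 and 0.043 m and angle between small_centre's own z axis and vertical below 0.12 rad and contact force between the fingers and small below 0.05 N and linear speed of small below 0.02 m/s and angular speed of small below 0.2 rad/s and (angle between the x axis of small_centre and the x axis of stage, either way round below 0.22 rad or angle between the x axis of small_centre and the y axis of stage, either way round below 0.22 rad)), for 0.2 s.
4. the rabbit sits upright and centred on the smallest tier, let go (horizontal distance between rabbit_centre and small_centre below 0.01 m and z of rabbit_centre in the frame of small_centre between 0.049 and 0.061 m and angle between rabbit_centre's own z axis and vertical below 0.12 rad and contact force between the fingers and rabbit below 0.05 N and linear speed of rabbit below 0.02 m/s and angular speed of rabbit below 0.2 rad/s), for 0.2 s.
At the end, for the whole second after the job is handed in: Largest tier on the stage, middle on it, smallest on that, rabbit on top: each centred within 10 mm on what is below, within 6 mm of its resting height, upright within 7 degrees, tiers within 12 degrees of square with the box (any quarter turn), all let go and at rest (all of step 1 and all of step 2 and all of step 3 and all of step 4); the robot touches nothing.
It fails at once if a bystander toy (bowl, helicopter, keyring, truck, drum) is moved by more than 20 mm (distance of any of bowl_centre, helicopter_centre, keyring_centre, truck_centre, drum_centre from where it was at the start of the episode above 0.02 m).
It fails at once if a pagoda piece or the rabbit is dropped or knocked: out of the fingers it goes faster than 0.6 m/s ((contact force between the fingers and large below 0.01 N and linear speed of large above 0.6 m/s) or (contact force between the fingers and middle below 0.01 N and linear speed of middle above 0.6 m/s) or (contact force between the fingers and small below 0.01 N and linear speed of small above 0.6 m/s) or (contact force between the fingers and rabbit below 0.01 N and linear speed of rabbit above 0.6 m/s)).
It also fails if it takes over 122 s, if anything falls off the work surface, if the arm or the gripper's body presses on something with over 40 N, if the wrist force passes 120 N, or if a joint passes its speed limit or range.

## Working session

There is one attempt and no reset: what is moved stays moved. The work goes in short steps, Python scripts to look and compute and a tool call to move; the robot and the scene stay as the last step left them, time stands still between calls to the robot, and variables do not carry over. Pictures are saved under pics/ and viewed, at most 14 in all, crops included, and the job is handed in when it is done.

Besides the shell and the picture viewer there is one more tool, called after "Emit:" as a command line: name --argument value ..., lists and objects as JSON in quotes. step_arm: Moves the arm, as the interface text tells. Its arguments: {"type":"object","properties":{"deltas":{"type":"array"},"force":{"type":"number"}},"required":["deltas"]}

```bash
mkdir -p pics
cat > h.py <<'E'
import numpy as np, cv2
from plant import telemetry, optics, job_done
def snap(n,f):
    m=optics.camera_model(n); im=optics.snapshot(n)
    cv2.imwrite('pics/'+f,im[:,:,::-1]); return im,m
def ray(m,u,v,fish=False):
    K=np.array(m['K']); x=(u-K[0,2])/K[0,0]; y=(v-K[1,2])/K[1,1]
    if fish:
        t=np.hypot(x,y); s=np.sin(t)/t if t>1e-9 else 1; d=np.array([x*s,y*s,np.cos(t)])
    else: d=np.array([x,y,1.])
    return np.array(m['orientation'])@d
def at(m,u,v,z,fish=False):
    d=ray(m,u,v,fish); p=np.array(m['position']); return p+d*(z-p[2])/d[2]
def proj(m,P,fish=False):
    K=np.array(m['K']); c=np.array(m['orientation']).T@(np.array(P)-np.array(m['position']))
    if fish:
        r=np.hypot(c[0],c[1]); t=np.arctan2(r,c[2]); q=c[:2]/max(r,1e-9)*t
    else: q=c[:2]/c[2]
    return K[0,0]*q[0]+K[0,2],K[1,1]*q[1]+K[1,2]
E
python3 - <<'E'
from h import *
np.set_printoptions(precision=4,suppress=True)
for n in('top','scene'):
    im,m=snap(n,n+'0.png'); print(n,m)
s=telemetry.get_state(); print(s)
print(optics.camera_model('wrist'))
E
```

```text
top {'K': array([[387.0409,   0.    , 319.0913],
       [  0.    , 387.0409, 198.0225],
       [  0.    ,   0.    ,   1.    ]]), 'position': array([ 0.5467, -0.0324,  0.9045]), 'orientation': array([[-0.0053, -0.9985,  0.0548],
       [-0.9999,  0.0058,  0.0103],
       [-0.0106, -0.0548, -0.9984]])}
scene {'K': array([[487.3311,   0.    , 316.7718],
       [  0.    , 487.3311, 205.8352],
       [  0.    ,   0.    ,   1.    ]]), 'position': array([ 1.5588, -0.1233,  0.7376]), 'orientation': array([[ 0.1025,  0.5663, -0.8178],
       [ 0.9947, -0.064 ,  0.0803],
       [-0.0068, -0.8217, -0.5699]])}
{'clock': 0.1, 'joints': array([-1.369 ,  0.4237,  1.6306,  0.    ,  1.0886, -0.019 ]), 'joint_velocities': array([ 0.0007, -0.0012, -0.0025, -0.0003,  0.0006,  0.0005]), 'joint_torque': array([  0.0009, -54.5615, -27.4324,   0.0646,   0.0188,  -0.    ]), 'position': array([ 0.1368, -0.6093,  0.222 ]), 'orientation': array([[ 0.9757,  0.219 , -0.0003],
       [ 0.219 , -0.9757,  0.0013],
       [ 0.    , -0.0014, -1.    ]]), 'contact_force': array([0.3951, 0.3045, 1.139 ]), 'torque': array([-0.0065, -0.0204, -0.0126]), 'gripper_force': 0.0, 'width': 1.0014779221592853}
{'K': array([[309.7069,   0.    , 316.2063],
       [  0.    , 309.7069, 198.0721],
       [  0.    ,   0.    ,   1.    ]]), 'position': array([ 0.2127, -0.5932,  0.384 ]), 'orientation': array([[ 0.2186, -0.9351, -0.2788],
       [-0.9758, -0.2099, -0.0608],
       [-0.0017,  0.2854, -0.9584]])}
```

View pics/top0.png

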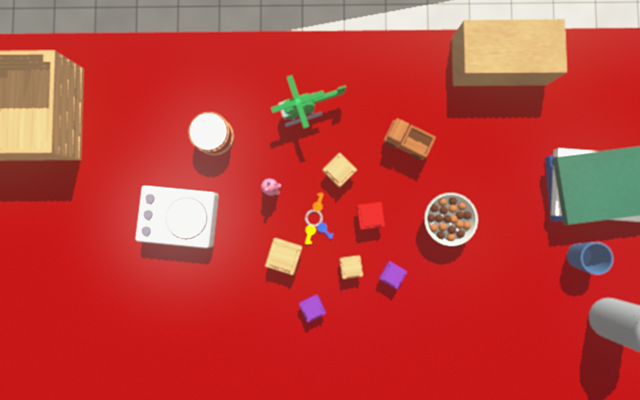

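View pics/scene0.png

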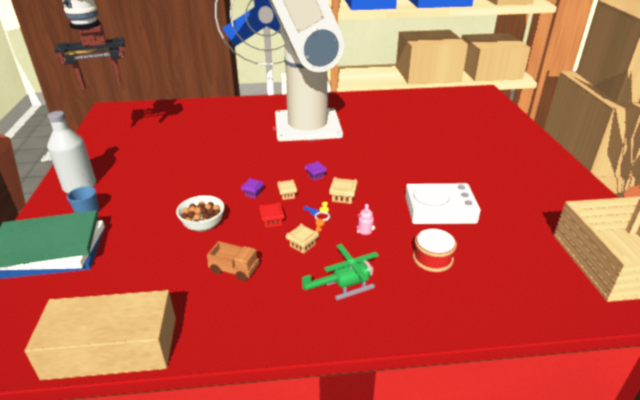

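Top view candidates: pale tiers at (284,257) is the largest, (340,170) the middle and (351,267) the smallest. The red tier at (371,215) and the purple ones at (312,308) and (393,275) are decoys. The rabbit is at (270,187), the box at (177,217) with its stage at about (186,218), and the keyring at (315,218). I'll confirm these in one crop with measured outlines.

Run:
```python
from h import *
np.set_printoptions(precision=4,suppress=True)
im=cv2.imread('pics/top0.png'); m=optics.camera_model('top')
hsv=cv2.cvtColor(im,cv2.COLOR_BGR2HSV)
print([hsv[y,x].tolist() for x,y in((284,252),(340,168),(350,264),(268,186),(186,218),(160,240))])
crop=cv2.resize(im[130:330,120:387],None,fx=3,fy=3,interpolation=cv2.INTER_CUBIC)
def q(z,pts): return [at(m,u,v,z)[:3] for u,v in pts]
mask=((hsv[...,0]>9)&(hsv[...,0]<30)&(hsv[...,1]>40)&(hsv[...,1]<190)&(hsv[...,2]>130)).astype(np.uint8)
for nm,(x,y),zt,h,e in(('L',(284,257),.036,.021,.066),('M',(340,170),.032,.019,.056),('S',(351,267),.03,.018,.046)):
    n,l,st,c=cv2.connectedComponentsWithStats(mask); k=l[y-4,x]; print(nm,k,st[k],c[k])
    cs,_=cv2.findContours((l==k).astype(np.uint8),0,1); r=cv2.minAreaRect(max(cs,key=len)); b=cv2.boxPoints(r)
    P=np.array([at(m,u,v,zt) for u,v in b]); print(P.mean(0),np.linalg.norm(P-np.roll(P,1,0),axis=1),np.degrees(np.arctan2(*(P[1]-P[0])[[1,0]])))
    cv2.polylines(crop,[((b-[120,130]+.5)*3).astype(int)],1,(255,0,0),1)
cv2.imwrite('pics/crop0.png',crop)
```

```text
[[22, 97, 245], [23, 91, 246], [22, 97, 245], [172, 91, 237], [30, 1, 247], [30, 1, 248]]
L 145 [265 238  37  37 931] [283.2793 256.0548]
[0.4652 0.0571 0.036 ] [0.0677 0.0685 0.068  0.0683] -17.14808574107198
M 105 [323 153  34  34 640] [339.1    169.4844]
[ 0.6591 -0.0689  0.032 ] [0.0561 0.0563 0.0562 0.0562] -45.19127262612642
S 154 [340 256  23  23 450] [350.66   266.7822]
[ 0.4403 -0.0932  0.03  ] [0.0475 0.0474 0.0475 0.0473] -82.69975600799147
```

View pics/crop0.png

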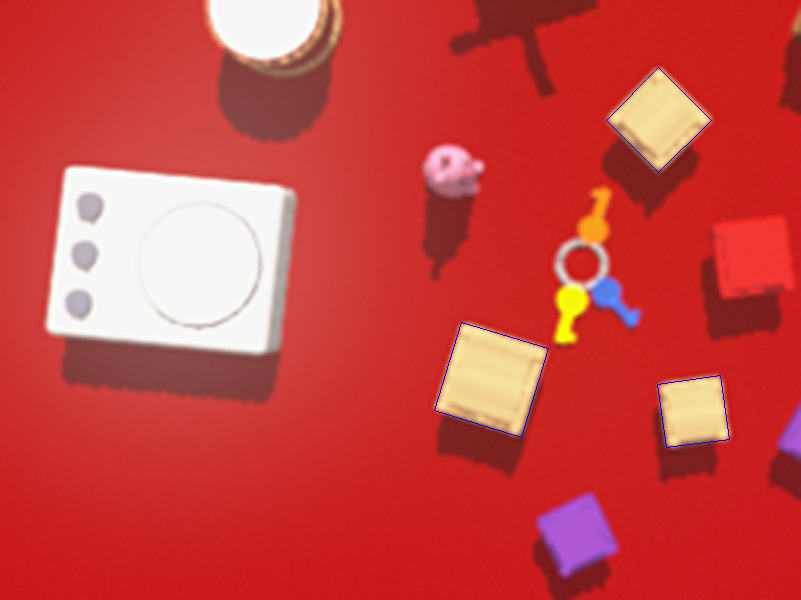

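The sizes come out at 68, 56 and 47 mm, which matches the three pale tiers, so identification is settled. The stage circle is at crop (200,265), or image px (186,218). Moving toward the largest tier now, with tool yaw 73°.

Emit:
step_arm --deltas '[0.04, -0.05, 0, 0, 0, -0.1, 0.0878, 0.07, -0.09, 0, 0, 0, -0.2, 0.0878, 0.1, -0.12, 0, 0, 0, -0.3, 0.0878, 0.125, -0.15, 0, 0, 0, -0.4, 0.0878, 0.15, -0.18, 0, 0, 0, -0.5, 0.0878, 0.175, -0.21, 0, 0, 0, -0.53, 0.0878, 0.2, -0.24, 0, 0, 0, -0.53, 0.0878, 0.22, -0.27, 0, 0, 0, -0.53, 0.0878, 0.24, -0.3, 0, 0, 0, -0.53, 0.0878, 0.24, -0.3, 0, 0, 0, -0.53, 0.0878]' --force 15

```text
clock: 0.93
position: [0.3056, -0.2599, 0.2222]
orientation: [[0.729, 0.684, -0.001], [0.684, -0.729, 0.002], [0.001, -0.002, -1.0]]
contact_force: [-0.3, -0.8, -0.6]
width: 0.999
gripper_force: 0.0
```

```bash
cat >> h.py <<'E'
def go(x,y,z,psi):
    s=telemetry.get_state(); R=np.array(s['orientation']); p=np.array(s['position'])
    t=np.radians(psi); T=np.array([[np.cos(t),np.sin(t),0],[np.sin(t),-np.cos(t),0],[0,0,-1]])
    print('t %.2f'%s['clock'],'p',p.round(4),'psi %.1f'%np.degrees(np.arctan2(R[1,0],R[0,0])),'w %.3f'%(s['width']*.0878))
    print('delta',(R.T@(np.array([x,y,z])-p)).round(4),'rot',cv2.Rodrigues(R.T@T)[0].ravel().round(3))
E
python3 - <<'E'
from h import *
go(.465,.057,.2,73)
# stage/box from top image
im=cv2.imread('pics/top0.png'); m=optics.camera_model('top')
for u,v in((186.3,218),): print('stage',at(m,u,v,.05))
c=lambda a,b:(a/3+120-.33,b/3+130-.33)
for z,P in((.045,[(66,167),(48,333)]),(.045,[(66,167),(293,187)])):
    A=[at(m,*c(*p),z) for p in P]; d=A[1]-A[0]; print(A,np.linalg.norm(d),np.degrees(np.arctan2(d[1],d[0])))
E
```

```text
t 0.93 p [ 0.3056 -0.2599  0.2222] psi 43.2 w 0.088
delta [ 0.3331 -0.1219  0.0228] rot [-0.002 -0.001 -0.52 ]
stage [0.55109016 0.27051005 0.05      ]
[array([0.62469132, 0.37357086, 0.045     ]), array([0.50140757, 0.38450484, 0.045     ])] 0.12376766777829121 174.93172522071686
[array([0.62469132, 0.37357086, 0.045     ]), array([0.6087062 , 0.20353375, 0.045     ])] 0.17078682955140248 -95.37057029209527
```

Emit:
step_arm --deltas '[0.035, -0.012, 0.004, 0, 0, -0.1, 0.0878, 0.07, -0.025, 0.008, 0, 0, -0.2, 0.0878, 0.11, -0.04, 0.012, 0, 0, -0.3, 0.0878, 0.15, -0.055, 0.015, 0, 0, -0.4, 0.0878, 0.19, -0.07, 0.02, 0, 0, -0.52, 0.0878, 0.23, -0.084, 0.023, 0, 0, -0.52, 0.0878, 0.27, -0.1, 0.023, 0, 0, -0.52, 0.0878, 0.305, -0.112, 0.023, 0, 0, -0.52, 0.0878, 0.333, -0.122, 0.023, 0, 0, -0.52, 0.0878, 0.333, -0.122, 0.023, 0, 0, -0.52, 0.0878]'

```text
clock: 1.77
position: [0.4685, 0.0557, 0.1999]
orientation: [[0.292, 0.956, 0.002], [0.956, -0.292, 0.001], [0.002, 0.002, -1.0]]
contact_force: [-0.2, -0.3, -0.6]
width: 0.999
gripper_force: 0.0
```

```bash
cat >> h.py <<'E'
def pale(m,im,guess,zt,fish=True,draw=None):
    """eave-top outline -> centre xy and yaw (mod 90)"""
    hsv=cv2.cvtColor(im,cv2.COLOR_RGB2HSV)
    mask=((hsv[...,0]>9)&(hsv[...,0]<30)&(hsv[...,1]>40)&(hsv[...,1]<150)&(hsv[...,2]>150)).astype(np.uint8)
    l=cv2.connectedComponents(mask)[1]; u,v=proj(m,[*guess,zt],fish); k=l[int(v),int(u)]
    cs=max(cv2.findContours((l==k).astype(np.uint8),0,1)[0],key=len)[:,0]
    P=np.array([at(m,a,b,zt,fish)[:2] for a,b in cs]).astype(np.float32)*1000
    r=cv2.minAreaRect(P); b=cv2.boxPoints(r)
    if draw is not None: cv2.polylines(draw,[np.array([proj(m,[*(q/1000),zt],fish) for q in b]).astype(int)],1,(0,0,255),1)
    return k,np.array(r[0]).round(1),np.round(r[1],1),r[2]
E
python3 - <<'E'
from h import *
im,m=snap('wrist','w1.png'); d=im[:,:,::-1].copy()
print(pale(m,im,(.465,.057),.038,draw=d)); print(pale(m,im,(.440,-.093),.032,draw=d)); 
try: print(pale(m,im,(.659,-.069),.034,draw=d))
except Exception as e: print(e)
th=np.linspace(0,6.28,90)
for P in [np.c_[.551+.044*np.cos(th),.2705+.044*np.sin(th),0*th+.05]]:
    cv2.polylines(d,[np.array([proj(m,p,True) for p in P]).astype(int)],1,(255,0,0),1)
cv2.imwrite('pics/w1d.png',d); go(.465,.057,.12,73)
E
```

```text
(np.int32(36), array([464.3,  57.1]), array([66.1, 65.6]), 71.8839340209961)
(np.int32(89), array([438.7, -86.8]), array([46.2, 50.5]), 7.415942668914795)
(np.int32(53), array([652.3, -64.8]), array([55.4, 71.3]), 44.67429733276367)
t 1.82 p [0.4668 0.0538 0.1995] psi 73.0 w 0.087
delta [ 0.0026 -0.0027  0.0795] rot [ 0.    -0.     0.001]
```

View pics/w1d.png

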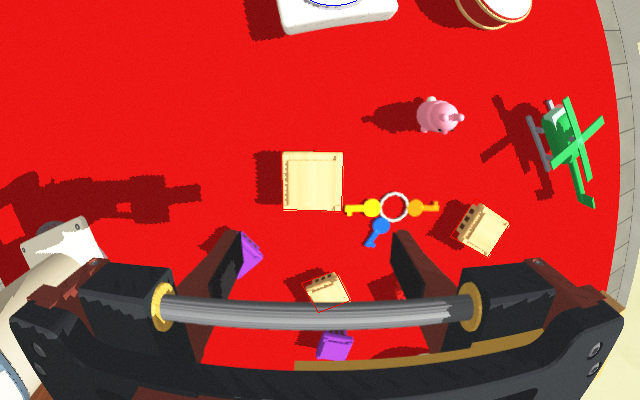

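The wrist view shows the largest tier at px (313,181) between the fingers, with a 66 mm outline, yaw 71.9° and centre (464, 57) mm. The stage is at the top edge. Descending to grasp.

Emit:
step_arm --deltas '[0.0025, -0.003, 0.035, 0, 0, 0.02, 0.0878, 0.0025, -0.003, 0.07, 0, 0, 0.02, 0.0878, 0.0025, -0.003, 0.1, 0, 0, 0.02, 0.0878, 0.0025, -0.003, 0.13, 0, 0, 0.02, 0.0878, 0.0025, -0.003, 0.15, 0, 0, 0.02, 0.0878, 0.0025, -0.003, 0.165, 0, 0, 0.02, 0.0878, 0.0025, -0.003, 0.177, 0, 0, 0.02, 0.0878, 0.0025, -0.003, 0.187, 0, 0, 0.02, 0.0878, 0.0025, -0.003, 0.187, 0, 0, 0.02, 0.0878, 0.0025, -0.003, 0.187, 0, 0, 0.02, 0.0878]'

```text
clock: 2.65
position: [0.463, 0.0544, 0.0125]
orientation: [[0.315, 0.949, -0.001], [0.949, -0.315, -0.0], [-0.001, -0.001, -1.0]]
contact_force: [-0.1, -0.1, 0.1]
width: 0.998
gripper_force: 0.0
```

Run:
```python
from h import *
im,m=snap('wrist','w2.png'); print(pale(m,im,(.464,.057),.038)); go(.4643,.0571,.012,71.9)
```

```text
(np.int32(3), array([466. ,  62.4]), array([59.5, 65.3]), 71.62801361083984)
t 2.70 p [0.4635 0.0546 0.013 ] psi 71.6 w 0.088
delta [ 0.0026 -0.0001  0.001 ] rot [ 0.     0.    -0.005]
```

Emit:
step_arm --deltas '[0.0025, 0, 0.001, 0, 0, 0, 0.0878, 0.0025, 0, 0.001, 0, 0, 0, 0.072, 0.0025, 0, 0.001, 0, 0, 0, 0.06, 0.0025, 0, 0.001, 0, 0, 0, 0.06, 0.0025, 0, 0.001, 0, 0, 0, 0.06, 0.0025, 0, 0.001, 0, 0, 0, 0.06, 0.0025, 0, 0.001, 0, 0, 0, 0.06, 0.0025, 0, 0.001, 0, 0, 0, 0.06]' --force 15

```text
clock: 3.37
position: [0.4645, 0.0576, 0.012]
orientation: [[0.314, 0.949, 0.001], [0.949, -0.314, 0.0], [0.0, 0.0, -1.0]]
contact_force: [-0.4, 0.7, 5.1]
width: 0.748
gripper_force: 15.0
```

Run:
```python
from h import *
go(.551,.2705,.13,84.8)
```

```text
t 3.37 p [0.4645 0.0576 0.012 ] psi 71.7 w 0.066
delta [ 0.2293  0.0152 -0.1179] rot [ 0.001 -0.    -0.229]
```

Emit:
step_arm --deltas '[0, 0, -0.01, 0, 0, 0, 0.06, 0, 0, -0.03, 0, 0, 0, 0.06, 0, 0, -0.06, 0, 0, 0, 0.06, 0, 0, -0.09, 0, 0, 0, 0.06, 0.01, 0, -0.118, 0, 0, -0.03, 0.06, 0.03, 0.002, -0.118, 0, 0, -0.08, 0.06, 0.055, 0.004, -0.118, 0, 0, -0.14, 0.06, 0.08, 0.006, -0.118, 0, 0, -0.2, 0.06, 0.1, 0.007, -0.118, 0, 0, -0.229, 0.06, 0.1, 0.007, -0.118, 0, 0, -0.229, 0.06]'

```text
clock: 4.2
position: [0.504, 0.1529, 0.1306]
orientation: [[0.088, 0.996, 0.003], [0.996, -0.088, 0.001], [0.001, 0.002, -1.0]]
contact_force: [0.6, -0.4, -1.5]
width: 0.751
gripper_force: 15.0
```

Run:
```python
from h import *
im,m=snap('wrist','w3.png'); d=im[:,:,::-1].copy()
th=np.linspace(0,6.28,90)
P=np.c_[.551+.044*np.cos(th),.2705+.044*np.sin(th),0*th+.05]
cv2.polylines(d,[np.array([proj(m,p,True) for p in P]).astype(int)],1,(255,0,0),1)
a=np.radians(-5.2);R=np.array([[np.cos(a),-np.sin(a)],[np.sin(a),np.cos(a)]])
B=[np.r_[np.array([.551,.2705])+R@[x,.028+y],.045] for x,y in((-.0625,-.0825),(.0625,-.0825),(.0625,.0825),(-.0625,.0825))]
cv2.polylines(d,[np.array([proj(m,p,True) for p in B]).astype(int)],1,(0,160,0),1)
cv2.imwrite('pics/w3d.png',d); go(.551,.2705,.13,84.8)
```

```text
t 4.25 p [0.5028 0.1514 0.1301] psi 84.9 w 0.066
delta [0.1229 0.0375 0.0002] rot [ 0.001 -0.     0.002]
```

View pics/w3d.png

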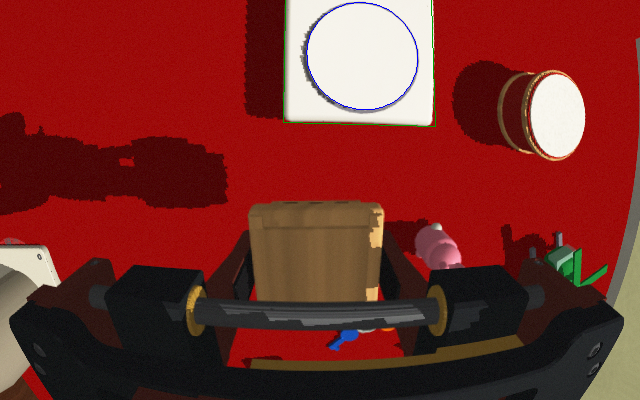

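The stage outline and box edges in the wrist view match the model to about 1–2 mm, and the tier is held level. Moving over the stage.

Emit:
step_arm --deltas '[0.02, 0.006, 0, 0, 0, 0, 0.06, 0.05, 0.015, 0, 0, 0, 0, 0.06, 0.08, 0.025, 0, 0, 0, 0, 0.06, 0.105, 0.033, 0, 0, 0, 0, 0.06, 0.123, 0.0375, 0, 0, 0, 0, 0.06, 0.123, 0.0375, 0.02, 0, 0, 0, 0.06, 0.123, 0.0375, 0.04, 0, 0, 0, 0.06, 0.123, 0.0375, 0.05, 0, 0, 0, 0.06, 0.123, 0.0375, 0.055, 0, 0, 0, 0.06, 0.123, 0.0375, 0.055, 0, 0, 0, 0.06]'

```text
clock: 5.08
position: [0.5499, 0.2681, 0.0736]
orientation: [[0.092, 0.996, -0.003], [0.996, -0.092, -0.001], [-0.002, -0.002, -1.0]]
contact_force: [-0.3, 0.3, -1.5]
width: 0.751
gripper_force: 15.0
```

Run:
```python
from h import *
go(.551,.2705,.0625,84.8)
```

```text
t 5.08 p [0.5499 0.2681 0.0736] psi 84.7 w 0.066
delta [0.0025 0.0009 0.0111] rot [-0.002  0.001 -0.001]
```

Emit:
step_arm --deltas '[0.001, 0.001, 0.003, 0, 0, 0, 0.06, 0.0015, 0.001, 0.006, 0, 0, 0, 0.06, 0.0015, 0.001, 0.009, 0, 0, 0, 0.06, 0.0015, 0.001, 0.0105, 0, 0, 0, 0.06, 0.0015, 0.001, 0.0115, 0, 0, 0, 0.06, 0.0015, 0.001, 0.0115, 0, 0, 0, 0.06, 0.0015, 0.001, 0.0115, 0, 0, 0, 0.06]'

```text
clock: 5.67
position: [0.5521, 0.2707, 0.0633]
orientation: [[0.091, 0.996, 0.0], [0.996, -0.091, 0.0], [0.0, 0.0, -1.0]]
contact_force: [0.5, -0.5, -0.6]
width: 0.751
gripper_force: 15.0
```

Emit:
step_arm --deltas '[0, 0, 0.001, 0, 0, 0, 0.06, 0, 0, 0.0015, 0, 0, 0, 0.06, 0, 0, 0.0015, 0, 0, 0, 0.06, 0, 0, 0.0015, 0, 0, 0, 0.06]'

```text
clock: 6.0
position: [0.5522, 0.2708, 0.0621]
orientation: [[0.091, 0.996, 0.0], [0.996, -0.091, 0.0], [0.0, 0.0, -1.0]]
contact_force: [-1.6, -1.0, 3.8]
width: 0.748
gripper_force: 15.0
```

Contact is felt (+3.8 N), so I'm releasing and rising.

Emit:
step_arm --deltas '[0, 0, 0, 0, 0, 0, 0.07, 0, 0, 0, 0, 0, 0, 0.076, 0, 0, 0, 0, 0, 0, 0.0878, 0, 0, 0, 0, 0, 0, 0.0878, 0, 0, -0.01, 0, 0, 0, 0.0878, 0, 0, -0.04, 0, 0, 0, 0.0878, 0, 0, -0.08, 0, 0, 0, 0.0878, 0, 0, -0.11, 0, 0, 0, 0.0878, 0, 0, -0.13, 0, 0, 0, 0.0878, 0, 0, -0.13, 0, 0, 0, 0.0878]'

```text
clock: 6.83
position: [0.5547, 0.272, 0.1976]
orientation: [[0.091, 0.996, 0.008], [0.996, -0.091, 0.004], [0.005, 0.008, -1.0]]
contact_force: [0.5, 0.7, 0.3]
width: 0.999
gripper_force: 0.0
```

Run:
```python
from h import *
im,m=snap('wrist','w4.png'); d=im[:,:,::-1].copy()
print(pale(m,im,(.552,.271),.088,draw=d)); cv2.imwrite('pics/w4d.png',d); go(.659,-.069,.2,134.7)
```

```text
(np.int32(17), array([551.9, 269.9]), array([66.2, 64.9]), 84.69544982910156)
t 6.88 p [0.5535 0.2714 0.1949] psi 84.8 w 0.088
delta [-0.3294  0.136  -0.0054] rot [ 0.006 -0.001 -0.871]
```

View pics/w4d.png

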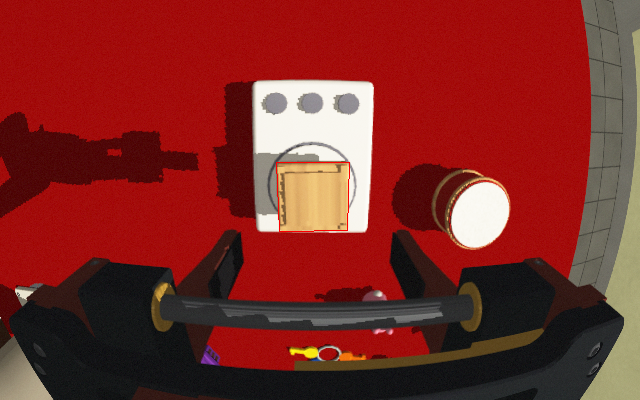

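The largest tier sits centred at (551.9, 269.9) mm, px (313,197), squared with the box at yaw 84.7°. Next is the middle tier.

Emit:
step_arm --deltas '[-0.03, 0.012, 0, 0, 0, -0.1, 0.0878, -0.065, 0.027, 0, 0, 0, -0.2, 0.0878, -0.1, 0.041, 0, 0, 0, -0.31, 0.0878, -0.14, 0.058, 0, 0, 0, -0.42, 0.0878, -0.18, 0.074, 0, 0, 0, -0.53, 0.0878, -0.22, 0.091, 0, 0, 0, -0.64, 0.0878, -0.26, 0.107, 0, 0, 0, -0.75, 0.0878, -0.295, 0.122, 0, 0, 0, -0.83, 0.0878, -0.32, 0.132, 0, 0, 0, -0.871, 0.0878, -0.329, 0.136, 0, 0, 0, -0.871, 0.0878]'

```text
clock: 7.72
position: [0.6575, -0.0736, 0.19]
orientation: [[-0.702, 0.712, -0.002], [0.712, 0.702, -0.001], [0.001, -0.002, -1.0]]
contact_force: [0.2, -0.5, -0.5]
width: 1.003
gripper_force: 0.0
```

Run:
```python
from h import *
im,m=snap('wrist','w5.png'); d=im[:,:,::-1].copy()
print(pale(m,im,(.659,-.069),.034,draw=d)); cv2.imwrite('pics/w5d.png',d); go(.659,-.069,.009,134.7)
```

```text
(np.int32(33), array([656.4, -69.8]), array([54.6, 55.9]), 45.876708984375)
t 7.77 p [ 0.6576 -0.0732  0.19  ] psi 134.5 w 0.088
delta [0.0018 0.0042 0.181 ] rot [-0.002 -0.001 -0.004]
```

View pics/w5d.png

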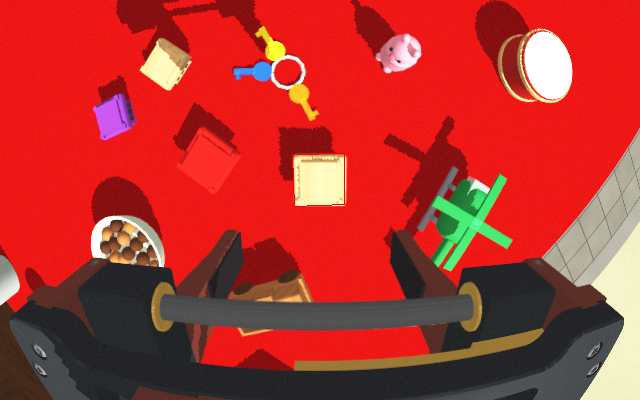

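The middle tier is at px (320,180), 55 mm wide, centre (656.4, −69.8) mm, yaw 135.9°. Both finger paths are clear of the helicopter, red tier and keys.

Emit:
step_arm --deltas '[0.003, 0.002, 0.035, 0, 0, -0.014, 0.08, 0.003, 0.002, 0.07, 0, 0, -0.014, 0.08, 0.003, 0.002, 0.1, 0, 0, -0.014, 0.08, 0.003, 0.002, 0.13, 0, 0, -0.014, 0.08, 0.003, 0.002, 0.15, 0, 0, -0.014, 0.08, 0.003, 0.002, 0.165, 0, 0, -0.014, 0.08, 0.003, 0.002, 0.175, 0, 0, -0.014, 0.08, 0.003, 0.002, 0.181, 0, 0, -0.014, 0.08, 0.003, 0.002, 0.181, 0, 0, -0.014, 0.08, 0.003, 0.002, 0.181, 0, 0, -0.014, 0.08]'

```text
clock: 8.6
position: [0.6574, -0.0655, 0.0114]
orientation: [[-0.713, 0.701, 0.001], [0.701, 0.713, -0.0], [-0.001, 0.001, -1.0]]
contact_force: [0.6, -0.3, -0.6]
width: 0.907
gripper_force: 0.0
```

Run:
```python
from h import *
im,m=snap('wrist','w6.png'); go(.657,-.0695,.009,135.3)
```

```text
t 8.65 p [ 0.6578 -0.0657  0.0118] psi 135.5 w 0.080
delta [-0.0021 -0.0033  0.0028] rot [0.001 0.001 0.003]
```

Emit:
step_arm --deltas '[-0.002, -0.003, 0.003, 0, 0, 0, 0.08, -0.002, -0.003, 0.003, 0, 0, 0, 0.08, -0.002, -0.003, 0.003, 0, 0, 0, 0.065, -0.002, -0.003, 0.003, 0, 0, 0, 0.05, -0.002, -0.003, 0.003, 0, 0, 0, 0.05, -0.002, -0.003, 0.003, 0, 0, 0, 0.05, -0.002, -0.003, 0.003, 0, 0, 0, 0.05, -0.002, -0.003, 0.003, 0, 0, 0, 0.05, -0.002, -0.003, 0.003, 0, 0, 0, 0.05]' --force 12

```text
clock: 9.4
position: [0.6563, -0.0693, 0.0079]
orientation: [[-0.713, 0.701, 0.0], [0.701, 0.713, -0.0], [-0.0, 0.0, -1.0]]
contact_force: [0.5, -0.1, 2.5]
width: 0.637
gripper_force: 12.0
```

Run:
```python
from h import *
go(.552,.270,.19,84.8)
```

```text
t 9.40 p [ 0.6563 -0.0693  0.0079] psi 135.5 w 0.056
delta [ 0.3122  0.1689 -0.1822] rot [0.    0.    0.885]
```

Emit:
step_arm --deltas '[0, 0, -0.01, 0, 0, 0, 0.05, 0, 0, -0.035, 0, 0, 0, 0.05, 0, 0, -0.07, 0, 0, 0, 0.05, 0, 0, -0.105, 0, 0, 0, 0.05, 0, 0, -0.14, 0, 0, 0, 0.05, 0.01, 0.005, -0.165, 0, 0, 0.05, 0.05, 0.035, 0.019, -0.182, 0, 0, 0.14, 0.05, 0.065, 0.035, -0.182, 0, 0, 0.24, 0.05, 0.095, 0.051, -0.182, 0, 0, 0.34, 0.05, 0.12, 0.065, -0.182, 0, 0, 0.4, 0.05]'

```text
clock: 10.23
position: [0.6153, 0.0628, 0.1909]
orientation: [[-0.379, 0.925, 0.001], [0.925, 0.379, 0.0], [0.0, 0.001, -1.0]]
contact_force: [-0.0, 0.4, -0.6]
width: 0.636
gripper_force: 12.0
```

Run:
```python
from h import *
go(.552,.270,.19,84.8)
```

```text
t 10.23 p [0.6153 0.0628 0.1909] psi 112.3 w 0.056
delta [0.2158 0.0199 0.0009] rot [ 0.001 -0.     0.479]
```

Emit:
step_arm --deltas '[0.025, 0.002, 0, 0, 0, 0.08, 0.05, 0.055, 0.005, 0, 0, 0, 0.18, 0.05, 0.09, 0.008, 0, 0, 0, 0.28, 0.05, 0.125, 0.011, 0, 0, 0, 0.38, 0.05, 0.155, 0.014, 0, 0, 0, 0.45, 0.05, 0.185, 0.017, 0, 0, 0, 0.479, 0.05, 0.205, 0.019, 0, 0, 0, 0.479, 0.05, 0.216, 0.02, 0, 0, 0, 0.479, 0.05, 0.216, 0.02, 0.01, 0, 0, 0.479, 0.05, 0.216, 0.02, 0.02, 0, 0, 0.479, 0.05]'

```text
clock: 11.07
position: [0.552, 0.2683, 0.1696]
orientation: [[0.084, 0.996, 0.001], [0.996, -0.084, 0.0], [0.0, 0.001, -1.0]]
contact_force: [0.5, 0.2, -1.1]
width: 0.634
gripper_force: 12.0
```

Run:
```python
from h import *
im,m=snap('top','t2.png'); go(.552,.270,.1,84.8)
```

```text
t 11.12 p [0.5507 0.2669 0.1668] psi 85.1 w 0.056
delta [0.0033 0.0012 0.0668] rot [-0.003  0.002  0.006]
```

Emit:
step_arm --deltas '[0.002, 0.001, 0.015, 0, 0, 0, 0.05, 0.002, 0.001, 0.03, 0, 0, 0, 0.05, 0.002, 0.001, 0.045, 0, 0, 0, 0.05, 0.002, 0.001, 0.055, 0, 0, 0, 0.05, 0.002, 0.001, 0.06, 0, 0, 0, 0.05, 0.002, 0.001, 0.06, 0, 0, 0, 0.05, 0.002, 0.001, 0.06, 0, 0, 0, 0.05]'

```text
clock: 11.7
position: [0.5531, 0.2696, 0.1096]
orientation: [[0.086, 0.996, -0.0], [0.996, -0.086, -0.0], [-0.0, -0.0, -1.0]]
contact_force: [0.8, 0.5, -0.9]
width: 0.641
gripper_force: 12.0
```

Run:
```python
from h import *
go(.552,.270,.1,84.8)
```

```text
t 11.70 p [0.5531 0.2696 0.1096] psi 85.1 w 0.056
delta [ 0.0003 -0.0012  0.0096] rot [-0.     0.     0.005]
```

Emit:
step_arm --deltas '[0, -0.001, 0.003, 0, 0, 0, 0.05, 0, -0.001, 0.006, 0, 0, 0, 0.05, 0, -0.001, 0.008, 0, 0, 0, 0.05, 0, -0.001, 0.009, 0, 0, 0, 0.05, 0, -0.001, 0.0095, 0, 0, 0, 0.05, 0, -0.001, 0.01, 0, 0, 0, 0.05, 0, -0.001, 0.01, 0, 0, 0, 0.05, 0, -0.001, 0.01, 0, 0, 0, 0.05]'

```text
clock: 12.37
position: [0.552, 0.2704, 0.0998]
orientation: [[0.085, 0.996, 0.0], [0.996, -0.085, 0.0], [0.0, 0.0, -1.0]]
contact_force: [-0.8, 0.4, -0.0]
width: 0.634
gripper_force: 12.0
```

Emit:
step_arm --deltas '[0, 0, 0.0005, 0, 0, 0, 0.05, 0, 0, 0.001, 0, 0, 0, 0.05, 0, 0, 0.001, 0, 0, 0, 0.05, 0, 0, 0.001, 0, 0, 0, 0.05]'

```text
clock: 12.7
position: [0.552, 0.2704, 0.0998]
orientation: [[0.085, 0.996, 0.0], [0.996, -0.085, 0.0], [0.0, 0.0, -1.0]]
contact_force: [-4.0, -2.2, 9.3]
width: 0.636
gripper_force: 12.0
```

Emit:
step_arm --deltas '[0, 0, -0.001, 0, 0, 0, 0.05, 0, 0, -0.001, 0, 0, 0, 0.06, 0, 0, -0.001, 0, 0, 0, 0.07, 0, 0, -0.001, 0, 0, 0, 0.08, 0, 0, -0.001, 0, 0, 0, 0.08, 0, 0, -0.01, 0, 0, 0, 0.08, 0, 0, -0.04, 0, 0, 0, 0.08, 0, 0, -0.08, 0, 0, 0, 0.08, 0, 0, -0.1, 0, 0, 0, 0.08, 0, 0, -0.1, 0, 0, 0, 0.08]'

```text
clock: 13.53
position: [0.5549, 0.2717, 0.2047]
orientation: [[0.085, 0.996, 0.008], [0.996, -0.085, 0.004], [0.005, 0.008, -1.0]]
contact_force: [0.4, 0.8, 0.8]
width: 0.91
gripper_force: 0.0
```

Run:
```python
from h import *
im,m=snap('wrist','w7.png'); d=im[:,:,::-1].copy()
print(pale(m,im,(.552,.27),.126,draw=d)); cv2.imwrite('pics/w7d.png',d); go(.440,-.092,.2,97.4)
```

```text
(np.int32(7), array([552.7, 275.1]), array([68.5, 55.5]), 85.29608154296875)
t 13.58 p [0.5536 0.271  0.202 ] psi 85.1 w 0.080
delta [-0.3714 -0.0823  0.0005] rot [ 0.005 -0.002 -0.214]
```

View pics/w7d.png

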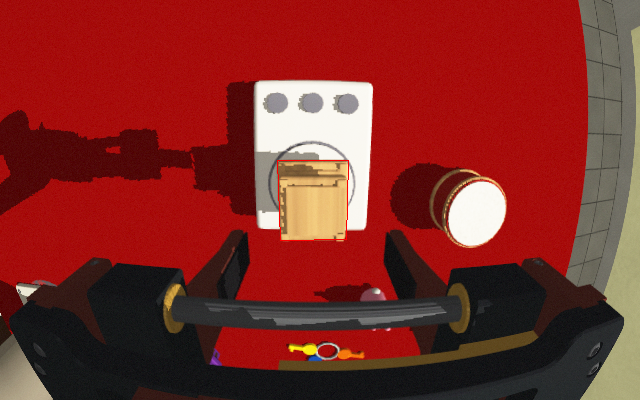

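The middle tier sits squarely on the largest: front eave edge at px row 240, sides at columns 279–348. Its centre works out to about (552, 269) mm, within 2 mm of the tier below. Next is the smallest tier.

Emit:
step_arm --deltas '[-0.03, -0.007, 0, 0, 0, -0.05, 0.075, -0.07, -0.015, 0, 0, 0, -0.1, 0.075, -0.11, -0.024, 0, 0, 0, -0.15, 0.075, -0.15, -0.033, 0, 0, 0, -0.2, 0.075, -0.19, -0.042, 0, 0, 0, -0.214, 0.075, -0.23, -0.051, 0, 0, 0, -0.214, 0.075, -0.27, -0.06, 0, 0, 0, -0.214, 0.075, -0.31, -0.069, 0, 0, 0, -0.214, 0.075, -0.35, -0.078, 0, 0, 0, -0.214, 0.075, -0.371, -0.082, 0, 0, 0, -0.214, 0.075]'

```text
clock: 14.42
position: [0.4361, -0.095, 0.1976]
orientation: [[-0.127, 0.992, -0.003], [0.992, 0.127, -0.0], [0.0, -0.003, -1.0]]
contact_force: [-0.2, -0.9, -0.1]
width: 0.853
gripper_force: 0.0
```

Run:
```python
from h import *
im,m=snap('wrist','w8.png'); d=im[:,:,::-1].copy()
print(pale(m,im,(.440,-.092),.032,draw=d)); cv2.imwrite('pics/w8d.png',d); go(.440,-.092,.007,97.4)
```

```text
(np.int32(91), array([438.8, -93.6]), array([45.5, 45.8]), 7.33526611328125)
t 14.47 p [ 0.4359 -0.0965  0.1976] psi 97.3 w 0.075
delta [0.004  0.0052 0.1906] rot [-0.003  0.    -0.003]
```

View pics/w8d.png

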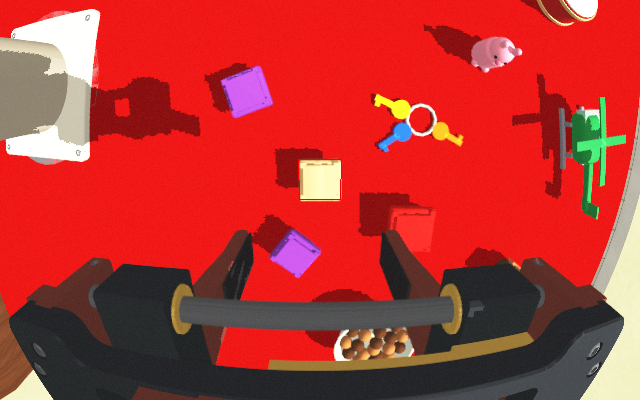

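The pale smallest tier is at px (320,180), 46 mm, centre (438.8, −93.6) mm, yaw 97.3°. The purple and red decoys are clear of the fingers.

Emit:
step_arm --deltas '[0.002, 0.003, 0.035, 0, 0, 0, 0.075, 0.002, 0.003, 0.07, 0, 0, 0, 0.075, 0.002, 0.003, 0.105, 0, 0, 0, 0.075, 0.002, 0.003, 0.135, 0, 0, 0, 0.075, 0.002, 0.003, 0.16, 0, 0, 0, 0.075, 0.002, 0.003, 0.175, 0, 0, 0, 0.075, 0.002, 0.003, 0.185, 0, 0, 0, 0.075, 0.002, 0.003, 0.188, 0, 0, 0, 0.075, 0.002, 0.003, 0.188, 0, 0, 0, 0.075, 0.002, 0.003, 0.188, 0, 0, 0, 0.075]'

```text
clock: 15.3
position: [0.4417, -0.09, 0.011]
orientation: [[-0.129, 0.992, 0.0], [0.992, 0.129, -0.0], [-0.0, 0.0, -1.0]]
contact_force: [-0.5, 0.3, 0.4]
width: 0.853
gripper_force: 0.0
```

Run:
```python
from h import *
go(.4392,-.0933,.007,97.3)
```

```text
t 15.30 p [ 0.4417 -0.09    0.011 ] psi 97.4 w 0.075
delta [-0.003  -0.0029  0.004 ] rot [0.    0.    0.002]
```

Emit:
step_arm --deltas '[-0.003, -0.003, 0.002, 0, 0, 0, 0.075, -0.003, -0.003, 0.0035, 0, 0, 0, 0.075, -0.003, -0.003, 0.0035, 0, 0, 0, 0.065, -0.003, -0.003, 0.0035, 0, 0, 0, 0.055, -0.003, -0.003, 0.0035, 0, 0, 0, 0.04, -0.003, -0.003, 0.0035, 0, 0, 0, 0.04, -0.003, -0.003, 0.0035, 0, 0, 0, 0.04, -0.003, -0.003, 0.0035, 0, 0, 0, 0.04, -0.003, -0.003, 0.0035, 0, 0, 0, 0.04, -0.003, -0.003, 0.0035, 0, 0, 0, 0.04]' --force 10

```text
clock: 16.13
position: [0.4389, -0.0934, 0.0073]
orientation: [[-0.129, 0.992, 0.0], [0.992, 0.129, -0.0], [-0.0, 0.0, -1.0]]
contact_force: [-0.6, 0.4, 3.6]
width: 0.525
gripper_force: 10.0
```

Run:
```python
from h import *
go(.552,.269,.23,84.8)
```

```text
t 16.13 p [ 0.4389 -0.0934  0.0073] psi 97.4 w 0.046
delta [ 0.3448  0.1588 -0.2227] rot [0.   0.   0.22]
```

Emit:
step_arm --deltas '[0, 0, -0.01, 0, 0, 0, 0.04, 0, 0, -0.035, 0, 0, 0, 0.04, 0, 0, -0.07, 0, 0, 0, 0.04, 0.01, 0.005, -0.105, 0, 0, 0.02, 0.04, 0.025, 0.011, -0.14, 0, 0, 0.05, 0.04, 0.045, 0.021, -0.17, 0, 0, 0.09, 0.04, 0.07, 0.032, -0.195, 0, 0, 0.13, 0.04, 0.1, 0.046, -0.215, 0, 0, 0.17, 0.04, 0.13, 0.06, -0.222, 0, 0, 0.2, 0.04, 0.16, 0.074, -0.222, 0, 0, 0.22, 0.04]'

```text
clock: 16.97
position: [0.4929, 0.0764, 0.2324]
orientation: [[0.093, 0.996, 0.005], [0.996, -0.093, 0.001], [0.001, 0.005, -1.0]]
contact_force: [0.8, -0.0, -1.2]
width: 0.522
gripper_force: 10.0
```

Run:
```python
from h import *
go(.552,.269,.2,84.8)
```

```text
t 16.97 p [0.4929 0.0764 0.2324] psi 84.7 w 0.046
delta [0.1972 0.0408 0.0328] rot [ 0.005 -0.001 -0.002]
```

Emit:
step_arm --deltas '[0.03, 0.006, 0, 0, 0, 0, 0.04, 0.065, 0.013, 0, 0, 0, 0, 0.04, 0.1, 0.02, 0, 0, 0, 0, 0.04, 0.13, 0.027, 0.005, 0, 0, 0, 0.04, 0.155, 0.032, 0.01, 0, 0, 0, 0.04, 0.175, 0.036, 0.02, 0, 0, 0, 0.04, 0.187, 0.039, 0.03, 0, 0, 0, 0.04, 0.194, 0.04, 0.033, 0, 0, 0, 0.04, 0.194, 0.04, 0.033, 0, 0, 0, 0.04, 0.194, 0.04, 0.033, 0, 0, 0, 0.04]'

```text
clock: 17.8
position: [0.5486, 0.2636, 0.196]
orientation: [[0.091, 0.996, -0.001], [0.996, -0.091, -0.001], [-0.001, -0.001, -1.0]]
contact_force: [0.1, -0.3, -0.7]
width: 0.525
gripper_force: 10.0
```

Run:
```python
from h import *
im,m=snap('wrist','w9.png'); go(.552,.269,.1373,84.8)
```

```text
t 17.85 p [0.5488 0.2634 0.1964] psi 84.8 w 0.046
delta [0.0059 0.0027 0.0591] rot [-0.     0.    -0.001]
```

Emit:
step_arm --deltas '[0.003, 0.001, 0.012, 0, 0, 0, 0.04, 0.005, 0.002, 0.027, 0, 0, 0, 0.04, 0.005, 0.002, 0.038, 0, 0, 0, 0.04, 0.005, 0.002, 0.046, 0, 0, 0, 0.04, 0.005, 0.002, 0.05, 0, 0, 0, 0.04, 0.005, 0.002, 0.05, 0, 0, 0, 0.04, 0.005, 0.002, 0.05, 0, 0, 0, 0.04]'

```text
clock: 18.43
position: [0.5516, 0.269, 0.1462]
orientation: [[0.091, 0.996, -0.0], [0.996, -0.091, -0.0], [-0.0, -0.0, -1.0]]
contact_force: [-0.9, 0.5, 0.1]
width: 0.524
gripper_force: 10.0
```

Run:
```python
from h import *
go(.552,.269,.1373,84.8)
```

```text
t 18.43 p [0.5516 0.269  0.1462] psi 84.8 w 0.046
delta [0.     0.0004 0.0089] rot [-0.  0. -0.]
```

Emit:
step_arm --deltas '[0, 0, 0.003, 0, 0, 0, 0.04, 0, 0, 0.005, 0, 0, 0, 0.04, 0, 0, 0.007, 0, 0, 0, 0.04, 0, 0, 0.008, 0, 0, 0, 0.04, 0, 0, 0.009, 0, 0, 0, 0.04, 0, 0, 0.009, 0, 0, 0, 0.04, 0, 0, 0.009, 0, 0, 0, 0.04]'

```text
clock: 19.02
position: [0.5516, 0.2692, 0.1373]
orientation: [[0.091, 0.996, 0.0], [0.996, -0.091, 0.0], [0.0, 0.0, -1.0]]
contact_force: [-0.4, -0.0, 0.4]
width: 0.521
gripper_force: 10.0
```

Emit:
step_arm --deltas '[0, 0, 0.0005, 0, 0, 0, 0.04, 0, 0, 0.001, 0, 0, 0, 0.04, 0, 0, 0.001, 0, 0, 0, 0.04, 0, 0, 0.001, 0, 0, 0, 0.04]'

```text
clock: 19.35
position: [0.5518, 0.2693, 0.1373]
orientation: [[0.091, 0.996, 0.001], [0.996, -0.091, 0.0], [0.0, 0.001, -1.0]]
contact_force: [-3.3, -1.0, 9.0]
width: 0.521
gripper_force: 10.0
```

Contact made, so I'm easing off, releasing and rising.

Emit:
step_arm --deltas '[0, 0, -0.001, 0, 0, 0, 0.04, 0, 0, -0.001, 0, 0, 0, 0.05, 0, 0, -0.001, 0, 0, 0, 0.06, 0, 0, -0.001, 0, 0, 0, 0.075, 0, 0, -0.001, 0, 0, 0, 0.075, 0, 0, -0.01, 0, 0, 0, 0.075, 0, 0, -0.04, 0, 0, 0, 0.075, 0, 0, -0.075, 0, 0, 0, 0.075, 0, 0, -0.09, 0, 0, 0, 0.075, 0, 0, -0.09, 0, 0, 0, 0.075]'

```text
clock: 20.18
position: [0.5539, 0.2703, 0.2312]
orientation: [[0.091, 0.996, 0.007], [0.996, -0.091, 0.003], [0.004, 0.007, -1.0]]
contact_force: [0.1, -0.2, 0.8]
width: 0.85
gripper_force: 0.0
```

Run:
```python
from h import *
im,m=snap('wrist','w10.png'); d=im[:,:,::-1].copy()
k=pale(m,im,(.552,.269),.164,draw=d); print(k)
t=np.radians(84.8);X=np.array([np.cos(t),np.sin(t)]);Y=np.array([X[1],-X[0]])
for e,z in((.046,.162),(.036,.166)):
    cv2.polylines(d,[np.array([proj(m,[*(np.array([.552,.269])+e/2*(a*X+b*Y)),z],True) for a,b in((1,1),(1,-1),(-1,-1),(-1,1))]).astype(int)],1,(255,0,0),1)
cv2.imwrite('pics/w10d.png',cv2.resize(d[110:300,180:450],None,fx=2.9,fy=2.9,interpolation=cv2.INTER_CUBIC))
im,m=snap('top','t3.png'); hsv=cv2.cvtColor(im,cv2.COLOR_RGB2HSV)
ps=((hsv[...,0]>150)&(hsv[...,1]>30)&(hsv[...,1]<150)&(hsv[...,2]>150)).astype(np.uint8)
n,l,st,c=cv2.connectedComponentsWithStats(ps)
for i in range(1,n):
    if st[i,4]>60: print(st[i],c[i],at(m,*c[i],.05))
```

```text
(np.int32(22), array([552.4, 280.8]), array([68.8, 49.7]), 85.0260009765625)
[261 178  20  17 244] [270.16803279 186.2295082 ] [0.62047552 0.084774   0.05      ]
```

View pics/w10d.png

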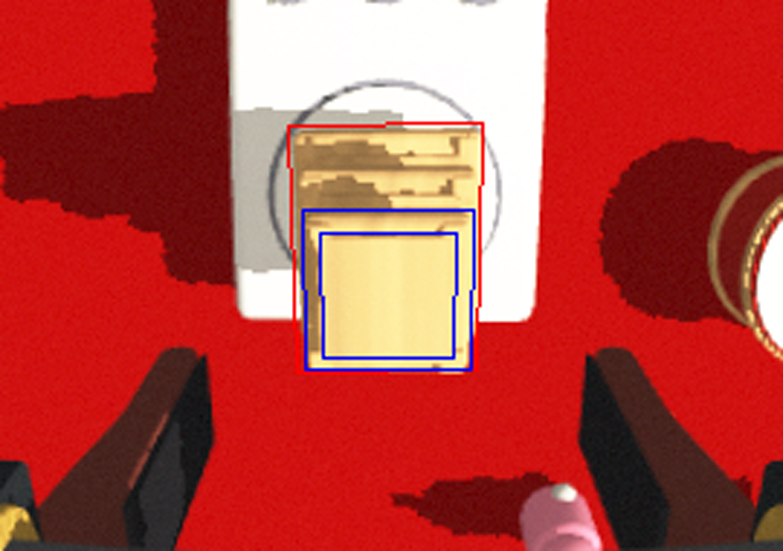

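The smallest tier lines up with the predicted outline at (552, 269) mm. In the crop its eave is centred near (389,290). Next is the rabbit, at about (621, 85) mm.

Emit:
step_arm --deltas '[-0.02, 0.01, 0, 0, 0, 0, 0.065, -0.05, 0.025, 0, 0, 0, 0, 0.065, -0.085, 0.04, 0, 0, 0, 0, 0.065, -0.12, 0.057, 0, 0, 0, 0, 0.065, -0.15, 0.072, 0.01, 0, 0, 0, 0.065, -0.17, 0.082, 0.02, 0, 0, 0, 0.065, -0.177, 0.0855, 0.03, 0, 0, 0, 0.065, -0.177, 0.0855, 0.03, 0, 0, 0, 0.065, -0.177, 0.0855, 0.03, 0, 0, 0, 0.065]'

```text
clock: 21.03
position: [0.6193, 0.0853, 0.1943]
orientation: [[0.092, 0.996, -0.004], [0.996, -0.092, -0.0], [-0.0, -0.004, -1.0]]
contact_force: [-0.4, 0.4, -0.0]
width: 0.741
gripper_force: 0.0
```

Run:
```python
from h import *
im,m=snap('wrist','w11.png'); d=im[:,:,::-1].copy()
th=np.linspace(0,6.28,60); c=(.6205,.0848)
for r,z,col in((.016,0,(255,0,0)),(.018,.006,(0,255,0)),(.018,.04,(255,255,0))):
    cv2.polylines(d,[np.array([proj(m,[c[0]+r*np.cos(t),c[1]+r*np.sin(t),z],True) for t in th]).astype(int)],1,col,1)
u,v=map(int,proj(m,[*c,.03],True)); print(u,v)
cv2.imwrite('pics/w11d.png',cv2.resize(d[v-80:v+80,u-100:u+100],None,fx=3.5,fy=3.5,interpolation=cv2.INTER_CUBIC)); go(.6205,.0848,.009,84.8)
```

```text
318 181
t 21.08 p [0.6197 0.086  0.1952] psi 84.8 w 0.065
delta [-0.0011  0.0013  0.1862] rot [-0.002  0.     0.   ]
```

View pics/w11d.png

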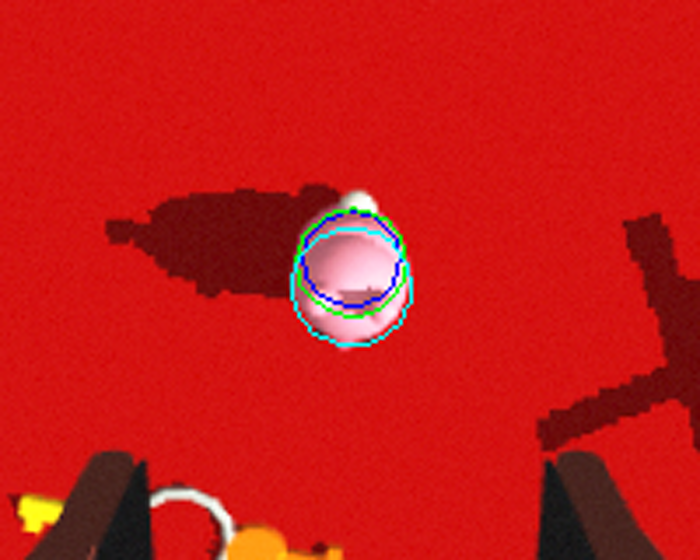

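The rabbit stands at crop (352,270). Its lateral position matches the model and it lies about 2 mm further along tool +x, so the centre is about (621, 87) mm. Descending.

Emit:
step_arm --deltas '[0.001, 0.001, 0.03, 0, 0, 0, 0.065, 0.001, 0.001, 0.06, 0, 0, 0, 0.065, 0.001, 0.001, 0.09, 0, 0, 0, 0.065, 0.001, 0.001, 0.12, 0, 0, 0, 0.065, 0.001, 0.001, 0.145, 0, 0, 0, 0.065, 0.001, 0.001, 0.165, 0, 0, 0, 0.065, 0.001, 0.001, 0.178, 0, 0, 0, 0.065, 0.001, 0.001, 0.184, 0, 0, 0, 0.065, 0.001, 0.001, 0.184, 0, 0, 0, 0.065, 0.001, 0.001, 0.184, 0, 0, 0, 0.065]'

```text
clock: 21.92
position: [0.6223, 0.0867, 0.013]
orientation: [[0.09, 0.996, 0.001], [0.996, -0.09, 0.0], [0.0, 0.001, -1.0]]
contact_force: [0.1, -0.5, -1.0]
width: 0.742
gripper_force: 0.0
```

Run:
```python
from h import *
go(.6207,.0868,.009,84.8)
```

```text
t 21.92 p [0.6223 0.0867 0.013 ] psi 84.8 w 0.065
delta [-0.0001 -0.0016  0.004 ] rot [ 0.001 -0.     0.   ]
```

Emit:
step_arm --deltas '[0, -0.0015, 0.002, 0, 0, 0, 0.065, 0, -0.0015, 0.003, 0, 0, 0, 0.06, 0, -0.0015, 0.003, 0, 0, 0, 0.05, 0, -0.0015, 0.003, 0, 0, 0, 0.04, 0, -0.0015, 0.003, 0, 0, 0, 0.03, 0, -0.0015, 0.003, 0, 0, 0, 0.03, 0, -0.0015, 0.003, 0, 0, 0, 0.03, 0, -0.0015, 0.003, 0, 0, 0, 0.03, 0, -0.0015, 0.003, 0, 0, 0, 0.03, 0, -0.0015, 0.003, 0, 0, 0, 0.03]' --force 10

```text
clock: 22.75
position: [0.6204, 0.0861, 0.0094]
orientation: [[0.091, 0.996, 0.0], [0.996, -0.091, -0.0], [0.0, 0.0, -1.0]]
contact_force: [-0.8, -0.9, 3.4]
width: 0.405
gripper_force: 10.0
```

Run:
```python
from h import *
go(.552,.269,.22,84.8)
```

```text
t 22.75 p [0.6204 0.0861 0.0094] psi 84.8 w 0.036
delta [ 0.1759 -0.0846 -0.2106] rot [ 0. -0. -0.]
```

Emit:
step_arm --deltas '[0, 0, -0.01, 0, 0, 0, 0.03, 0, 0, -0.035, 0, 0, 0, 0.03, 0, 0, -0.07, 0, 0, 0, 0.03, 0, 0, -0.105, 0, 0, 0, 0.03, 0, 0, -0.14, 0, 0, 0, 0.03, 0, 0, -0.17, 0, 0, 0, 0.03, 0, 0, -0.195, 0, 0, 0, 0.03, 0, 0, -0.208, 0, 0, 0, 0.03, 0, 0, -0.213, 0, 0, 0, 0.03, 0, 0, -0.213, 0, 0, 0, 0.03]'

```text
clock: 23.58
position: [0.6204, 0.0862, 0.223]
orientation: [[0.091, 0.996, 0.001], [0.996, -0.091, 0.0], [0.0, 0.001, -1.0]]
contact_force: [0.0, -1.5, -0.8]
width: 0.408
gripper_force: 10.0
```

Emit:
step_arm --deltas '[0.015, -0.007, 0, 0, 0, 0, 0.03, 0.04, -0.019, 0, 0, 0, 0, 0.03, 0.07, -0.034, 0, 0, 0, 0, 0.03, 0.1, -0.048, 0, 0, 0, 0, 0.03, 0.13, -0.0625, 0, 0, 0, 0, 0.03, 0.155, -0.0745, 0, 0, 0, 0, 0.03, 0.17, -0.082, 0, 0, 0, 0, 0.03, 0.175, -0.0845, 0, 0, 0, 0, 0.03, 0.175, -0.0845, 0, 0, 0, 0, 0.03, 0.175, -0.0845, 0, 0, 0, 0, 0.03]'

```text
clock: 24.42
position: [0.5515, 0.2674, 0.2208]
orientation: [[0.09, 0.996, -0.002], [0.996, -0.09, -0.001], [-0.001, -0.002, -1.0]]
contact_force: [-0.1, -0.2, -0.8]
width: 0.406
gripper_force: 10.0
```

Run:
```python
from h import *
im,m=snap('wrist','w12.png'); d=im[:,:,::-1]
cv2.imwrite('pics/w12d.png',cv2.resize(d[110:300,180:450],None,fx=2.9,fy=2.9,interpolation=cv2.INTER_CUBIC)); go(.552,.269,.1754,84.8)
```

```text
t 24.47 p [0.5519 0.2671 0.2212] psi 84.8 w 0.036
delta [ 0.002  -0.      0.0458] rot [-0.001  0.001 -0.001]
```

View pics/w12d.png

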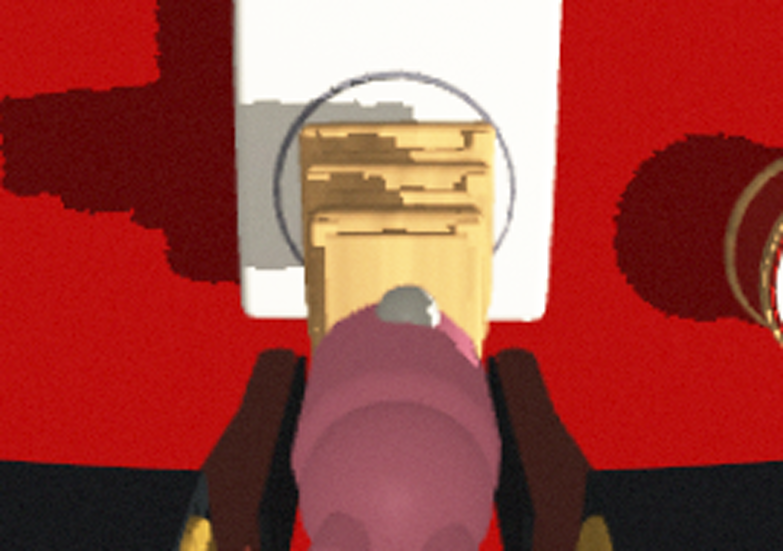

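The rabbit is held upright between the pads, laterally centred over the deck (crop column 397 against 394). Lowering.

Emit:
step_arm --deltas '[0.001, 0, 0.012, 0, 0, 0, 0.03, 0.0015, 0, 0.024, 0, 0, 0, 0.03, 0.0015, 0, 0.032, 0, 0, 0, 0.03, 0.0015, 0, 0.038, 0, 0, 0, 0.03, 0.0015, 0, 0.041, 0, 0, 0, 0.03, 0.0015, 0, 0.043, 0, 0, 0, 0.03, 0.0015, 0, 0.0445, 0, 0, 0, 0.03, 0.0015, 0, 0.0445, 0, 0, 0, 0.03, 0.0015, 0, 0.0445, 0, 0, 0, 0.03]'

```text
clock: 25.22
position: [0.5523, 0.2697, 0.178]
orientation: [[0.091, 0.996, 0.001], [0.996, -0.091, 0.0], [0.0, 0.001, -1.0]]
contact_force: [0.1, -0.5, -0.7]
width: 0.405
gripper_force: 10.0
```

Emit:
step_arm --deltas '[0, 0, 0.001, 0, 0, 0, 0.03, 0, 0, 0.002, 0, 0, 0, 0.03, 0, 0, 0.0025, 0, 0, 0, 0.03, 0, 0, 0.003, 0, 0, 0, 0.03, 0, 0, 0.003, 0, 0, 0, 0.03, 0, 0, 0.003, 0, 0, 0, 0.03]'

```text
clock: 25.72
position: [0.5523, 0.2698, 0.1754]
orientation: [[0.091, 0.996, 0.001], [0.996, -0.091, 0.0], [0.0, 0.001, -1.0]]
contact_force: [-1.4, -0.7, 6.3]
width: 0.404
gripper_force: 10.0
```

Emit:
step_arm --deltas '[0, 0, -0.0005, 0, 0, 0, 0.03, 0, 0, -0.0005, 0, 0, 0, 0.04, 0, 0, -0.0005, 0, 0, 0, 0.05, 0, 0, -0.0005, 0, 0, 0, 0.065, 0, 0, -0.0005, 0, 0, 0, 0.075, 0, 0, -0.01, 0, 0, 0, 0.075, 0, 0, -0.04, 0, 0, 0, 0.075, 0, 0, -0.08, 0, 0, 0, 0.075, 0, 0, -0.12, 0, 0, 0, 0.075, 0, 0, -0.125, 0, 0, 0, 0.075]'

```text
clock: 26.55
position: [0.5553, 0.2711, 0.3082]
orientation: [[0.091, 0.996, 0.011], [0.996, -0.091, 0.005], [0.006, 0.01, -1.0]]
contact_force: [0.7, 0.5, 1.7]
width: 0.852
gripper_force: 0.0
```

Emit:
step_arm --deltas '[-0.02, 0, 0, 0, 0, 0, 0.075, -0.06, 0, 0, 0, 0, 0, 0.075, -0.1, 0, 0, 0, 0, 0, 0.075, -0.14, 0, 0, 0, 0, 0, 0.075, -0.16, 0, 0, 0, 0, 0, 0.075, -0.16, 0, 0, 0, 0, 0, 0.075, -0.16, 0, 0, 0, 0, 0, 0.075]'

```text
clock: 27.13
position: [0.5378, 0.1096, 0.3004]
orientation: [[0.093, 0.996, 0.001], [0.996, -0.093, 0.0], [0.001, 0.001, -1.0]]
contact_force: [0.2, 0.1, -0.4]
width: 0.854
gripper_force: 0.0
```

Run:
```python
from h import *
im,ms=snap('scene','s2.png'); im2,mw=snap('wrist','w13.png')
def draw(im,m,f):
    d=im[:,:,::-1].copy(); t=np.radians(84.8);X=np.array([np.cos(t),np.sin(t)]);Y=np.array([X[1],-X[0]]); c=np.array([.552,.2693])
    for e,z in((.046,.162),(.056,.126),(.066,.088)):
        cv2.polylines(d,[np.array([proj(m,[*(c+e/2*(a*X+b*Y)),z],f) for a,b in((1,1),(1,-1),(-1,-1),(-1,1))]).astype(int)],1,(255,0,0),1)
    for r,z in((.018,.172),(.018,.206)):
        cv2.polylines(d,[np.array([proj(m,[c[0]+r*np.cos(q),c[1]+r*np.sin(q),z],f) for q in np.linspace(0,6.28,50)]).astype(int)],1,(0,255,0),1)
    u,v=map(int,proj(m,[*c,.14],f)); u=min(max(u,60),580); v=min(max(v,60),340)
    return cv2.resize(d[v-60:v+60,u-60:u+60],None,fx=3.3,fy=3.3,interpolation=cv2.INTER_CUBIC)
cv2.imwrite('pics/fin.png',np.hstack([draw(im,ms,False),draw(im2,mw,True)]))
```

```text
(no output)
```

View pics/fin.png

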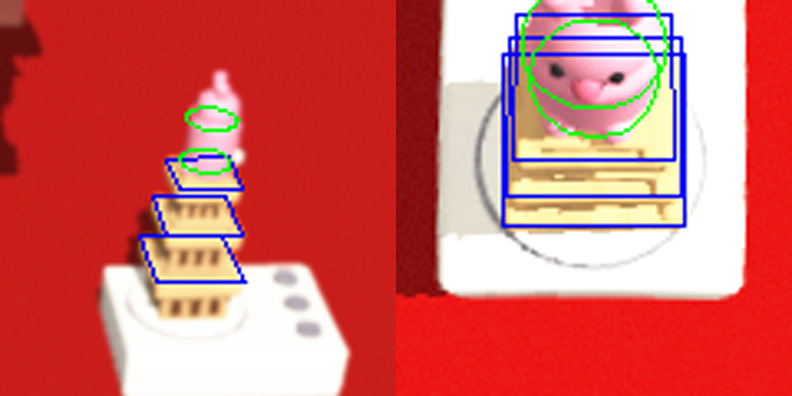

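All three tiers are stacked square and centred, and the rabbit sits upright on top, within about 3 mm of the model in both views. The arm is clear, so I'm handing in.

```bash
python3 -c "
from plant import job_done
print(job_done())"
```

```text
the job is handed in; nothing more can be done
None
```

The pagoda is built on the stage with the rabbit on top, each piece about 3 mm or less off centre in the last camera check, and the job was handed in at about 27 s; the verdict was not shown.

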